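Tip the tile blanks into the storage bin

ROBOT

A 7-joint arm with a two-finger parallel gripper is mounted at the origin on the work surface. World frame = base frame: x ahead of the robot, y to its left, z up, the work surface at z = 0. Lengths are in m, angles in rad, forces in N, time in s.
With the tool pointing down it reaches from about 0.4 to 0.85 m from the base axis. Payload 10.4 kg.
Tool frame: the origin (TCP) lies on the centre line of the jaws, within the pads' length; the fingertips stand 17 mm ahead of it and the grasp point (between the pads) lies 2 mm behind it; z points along the fingers, y is the line along which they close (so a half turn about z gives the same grasp; the last joint's range is limited). The gripper opens to 85 mm and grips with 20 to 120 N. Pads are 22 mm wide; open, the fingers measure 114 mm over their backs; the gripper's body (76 mm by 85 mm) begins 54 mm behind the grasp point. The pads swing forward as they close: fully open they stand 13 mm farther back than shut.
Start: joints at [-1.3, 0.332, -0.065, 1.46, 0.022, 1.35, -0.088], TCP at [0.181, 0.598, 0.227] pointing down, gripper open.
Joint ranges: [-2.6, 2.6], [-0.5, 2.12], [-1.47, 1.34], [0.16, 2.42], [-1.27, 4.41], [0.06, 2.06], [-2.6, 2.6]. Speed limits (rad/s): [2.22, 2.22, 2.79, 2.79, 3.14, 3.14, 3.14].

INTERFACE

Orientations are given as a unit quaternion [x, y, z, w].
In Python, from workcell import sensors, imaging, order, spotter gives the robot as it stands. The module is installed in compiled form; this text tells all that it offers.
- The arm moves only by the shell command python3 -m inch 'ROWS' [FORCE]. ROWS is JSON, a list that holds one entry, the list of rows, each a list of 7 numbers: the shift along the tool's x, y, z in m, then the turn, a rotation vector about the tool's x, y, z in rad, then the closure, from -1 (fully open) to 1 (shut). In form: [[[x, y, z, ax, ay, az, hand], ...]]. A call has 1 to 10 rows; each row is the pose to reach, as a shift and turn from the pose commanded when the call began, along the tool's axes at that moment; what a row does not reach only later rows make up. A row lasts 1/10 s, in which the tool goes at most 50 mm and 8.59 degrees, less where a joint would pass 70% of its speed; a pose out of reach is approached as far as the arm can. A call with a gripper value outside its range is refused whole. The fingers move at their own pace and stop on an object; FORCE is the grip in N (left out, the last holds). Time passes only in rows, so rows that repeat a pose let the fingers close. It gives the time, the measured TCP pose, the force, the opening and the grip force at its end, in the units of the state.
- sensors.get_obs(): the state, without advancing time (a new reading comes with each control period).
- imaging.camera(name): name is "scene" or "top" or "wrist"; returns the picture (480x640x3 uint8, blue, green, red); there is no depth.
- imaging.calibration(name): a dict with "mtx" (3x3 intrinsics, pixels), "D" ([k1, k2, p1, p2, k3] as OpenCV has them; the pictures are not rectified), "R" (3x3) and "t" (3): a world point X has camera coordinates R X + t; the wrist camera has in their place "tool_from_camera" (4x4, takes a point from camera to tool coordinates, whose origin is the TCP and whose axes are the flange's). Camera axes: x right, y down, z forward; pixel columns grow to the right and rows downward; lengths in m; the calibration is good to about 2 mm. A picture is of the moment at which its call begins: read the wrist's pose just before it. calibration takes no time and is no camera call.
- order.hand_in(): hands the job in; it is judged then, once.
Trained networks look in the newest picture that a camera, given by its name, has taken for a name from the list of things; names that differ only in an ending like _2 or _b are one class to them, and where a whole thing is asked for, a point or a joint stands for the part that bears it (a point fixed in the world has none). Each returns a list of dicts, best first, with "conf" (0 to 1); they miss things now and then, are a little off and sometimes report something else, mostly with a low value. They report only what shows in the picture. A call takes as long as a camera call. They do not tell look-alikes from the thing itself.
- spotter.look_for(label, camera): "pixel" ([column, row] in pixels, amid what is visible of it).
The state is a dict: "clock": time; "joint_pos": joint angles; "joint_velocities": joint speeds; "tau": joint torques, N m; "position": TCP position; "ee_rot": TCP orientation; "ft_force": force on the tool from outside, world axes, zero at the start; "torque": the same for the moment, N m; "grip_width": opening from 0.0 (shut) to 1.0 (fully open); "grasp_force": force on a finger pad.
Only numpy, scipy, OpenCV 4.12 (cv2) and the standard library are available. Lean on these libraries where they do the work, as an engineer would, in place of code of your own. Each camera call takes 0.05 s, during which the arm holds its last target. There are 200 camera calls.

TASK

Push the grey bin up flush against the stop panel of the tipping stand, centred under the tray's spout. Then tip the tray smoothly so that all six tile blanks slide into the bin, and lower the empty tray gently back to level without letting it drop. Leave the bin in its place and do not disturb the cups, bottles and spatula around.

Things in the scene. Friction and masses are not known exactly. Their poses are not given: they have to be found in the camera images.
- stand: Fixed plywood tipping stand that carries the tray. Origin: centre of its foot at table height; z up, +x is the level pouring direction, y along the hinge. Foot x from -110 to +80 mm, 160 mm wide. Upright stop panel across the pouring end, outer face at x = +80 mm, 107 mm high; side cheeks 150 mm high at y = +-75 mm, x from 30 to 80 mm.
- stop_face (a point): Middle of the lower edge of the stop panel's outer face, at table height (stand frame x = +80 mm, y = 0); axes as the stand's. The bin belongs with one 170 mm side flush against this face and centred on it.
- tray (a joint): Tilt of the tray, rad: 0 = level, at rest on the stand (its start); grows as its rear end rises and it pours to the stand's +x; stop at 1.15. Hinge axis along the stand's y at x = +65 mm, height 125 mm. Nothing holds it: let go at any angle, the 0.4 kg tray falls back to level. The tiles slide off somewhere between 0.4 and 1.05 rad.
- spout (a point): Middle of the tray floor's open spout edge, 35 mm past the hinge (stand x = +100 mm, height 129 mm when level); it moves with the tray. Aluminium tray 175 mm long, 124 mm wide over its 20 mm high side walls; closed rear end 140 mm behind the hinge.
- bar_mid (a point): Middle of the round cross bar (12 mm thick, 120 mm long, along the stand's y) of the upright hoop on the tray's rear end; moves with the tray. Level: stand x = -73 mm, height 215 mm (138 mm behind, 90 mm above the hinge). Open window below it 52 mm high, 108 mm wide. Pushed from behind (about 3 to 7 N) along its arc about the hinge it tips the tray; let back the same way it lowers it.
- bin: Loose open grey plastic bin, 150 mm (its x) by 170 mm (its y) outside, 75 mm high, walls and floor 4 mm, about 0.5 kg. Origin: centre of its underside, z up. It starts some centimetres from the stand on the pouring side, askew and off-centre, its +x side away from the stand. It slides when pushed low on a wall with about 3 to 6 N.
- tile1: One of six alike loose terracotta hexagonal tile blanks, 36 mm across corners, 15 mm thick, about 30 g, lying flat in the tray at the start. Origin: centre of its underside.
- tile2: One of six alike loose terracotta hexagonal tile blanks, 36 mm across corners, 15 mm thick, about 30 g, lying flat in the tray at the start. Origin: centre of its underside.
- tile3: One of six alike loose terracotta hexagonal tile blanks, 36 mm across corners, 15 mm thick, about 30 g, lying flat in the tray at the start. Origin: centre of its underside.
- tile4: One of six alike loose terracotta hexagonal tile blanks, 36 mm across corners, 15 mm thick, about 30 g, lying flat in the tray at the start. Origin: centre of its underside.
- tile5: One of six alike loose terracotta hexagonal tile blanks, 36 mm across corners, 15 mm thick, about 30 g, lying flat in the tray at the start. Origin: centre of its underside.
- tile6: One of six alike loose terracotta hexagonal tile blanks, 36 mm across corners, 15 mm thick, about 30 g, lying flat in the tray at the start. Origin: centre of its underside.
- cup_a: Bystander: paper mixing cup, 66 mm across the rim, 75 mm high, beside the stand. Origin: centre of its underside.
- cup_b: Bystander: paper mixing cup, 66 mm across the rim, 75 mm high, on the other side of the stand. Origin: centre of its underside.
- spreader: Bystander: spatula lying on the table to the robot's left. Origin: underside, under its middle.
- bottle_a: Bystander: paint bottle 44 mm across, 100 mm high, standing to the robot's right. Origin: centre of its underside.
- bottle_b: Bystander: paint bottle 44 mm across, 100 mm high, standing to the robot's right. Origin: centre of its underside.
- bottle_c: Bystander: paint bottle 44 mm across, 100 mm high, standing to the robot's right. Origin: centre of its underside.
Things that resemble listed ones, but are neither listed nor needed, are in the scene too. There is more than one size of the bin; the job needs the larger.

How it is judged:
By the outcome, as a careful person would: the job done as asked, in the order asked, and still so for the second after the job is handed in, with the robot touching nothing.
It also fails if it takes over 72 s, if anything falls off the work surface, if the arm or the gripper's body presses on something with over 40 N, if the wrist force passes 120 N, or if a joint passes its speed limit or range.

## Working session

There is one attempt and no reset: what is moved stays moved. The work goes in short steps, Python scripts to look and compute and a shell command to move; the robot and the scene stay as the last step left them, time stands still between calls to the robot, and variables do not carry over. Pictures are saved under pics/ and viewed, at most 10 in all, crops included, and the job is handed in when it is done.

```bash
mkdir -p pics; cat > h.py <<'E'
import numpy as np, cv2
from workcell import sensors, imaging, order, spotter
def ray(cam,px):
    c=imaging.calibration(cam); K=np.array(c["mtx"]);D=np.array(c["D"])
    u=cv2.undistortPoints(np.array([[px]],float),K,D)[0,0]
    R=np.array(c["R"]);t=np.array(c["t"])
    return -R.T@t, R.T@np.array([u[0],u[1],1])
def onz(cam,px,z):
    o,d=ray(cam,px); return o+d*(z-o[2])/d[2]
def proj(cam,P):
    c=imaging.calibration(cam)
    return cv2.projectPoints(np.array(P,float).reshape(-1,3),cv2.Rodrigues(np.array(c["R"]))[0],np.array(c["t"]),np.array(c["mtx"]),np.array(c["D"]))[0][:,0]
E
python3 - <<'E'
from h import *
for c in("top","scene"):
    cv2.imwrite(f"pics/{c}0.png",imaging.camera(c))
    for l in("bin","stand","bar_mid","tray","spout","cup_a"):
        print(c,l,[(np.round(d["pixel"]),round(d["conf"],2)) for d in spotter.look_for(l,c)[:3]])
o=sensors.get_obs();print(o["clock"],o["position"],o["ee_rot"],o["ft_force"])
E
```

```text
top bin [(array([348., 271.]), 0.82), (array([439., 301.]), 0.7), (array([260., 268.]), 0.61)]
top stand [(array([260., 269.]), 0.9)]
top bar_mid [(array([279., 253.]), 0.5)]
top tray [(array([262., 264.]), 0.93), (array([480., 205.]), 0.53)]
top spout [(array([259., 264.]), 0.87), (array([241., 249.]), 0.66)]
top cup_a [(array([253., 203.]), 0.9), (array([247., 342.]), 0.75), (array([481., 205.]), 0.26)]
scene bin [(array([205., 333.]), 0.66), (array([277., 287.]), 0.58), (array([316., 236.]), 0.23)]
scene stand [(array([316., 236.]), 0.79)]
scene bar_mid [(array([314., 218.]), 0.73)]
scene tray [(array([318., 219.]), 0.61)]
scene spout [(array([314., 219.]), 0.91)]
scene cup_a [(array([370., 255.]), 0.96), (array([273., 212.]), 0.74)]
0.7 [0.18097863 0.59824859 0.22705015] [ 1.46395417e-01  9.89226151e-01  5.30837393e-05 -2.32172646e-05] [ 0.23357795 -0.10579399  0.08180987]
```

View pics/top0.png

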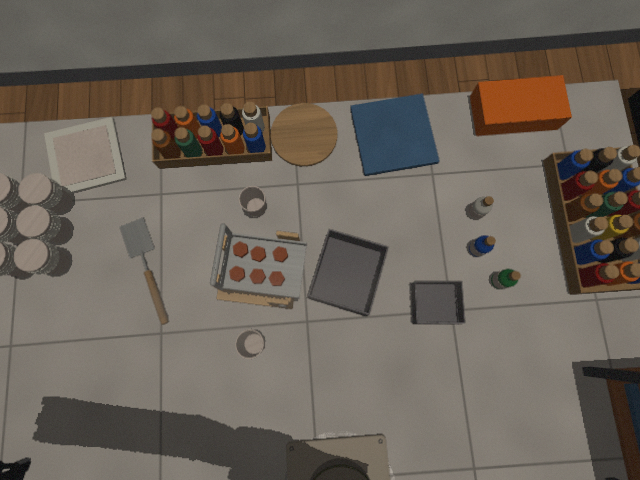

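View pics/scene0.png

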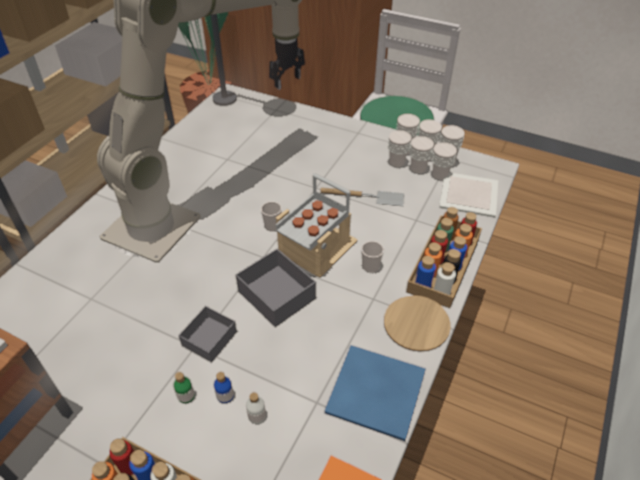

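Top view: the stand with tray is at about (260,265), with its hoop on the left at (219,257). It pours to the right, towards the large bin at (348,271). The small look-alike bin is at (438,302). I'll zoom in for the edges.

```bash
python3 - <<'E'
from h import *
im=cv2.imread("pics/top0.png")[215:325,205:395]
cv2.imwrite("pics/crop0.png",cv2.resize(im,None,fx=4.2,fy=4.2,interpolation=cv2.INTER_CUBIC))
for p in [(220,230),(300,240),(348,271)]: print(onz("top",p,0))
print(ray("top",(320,240))); print(proj("top",[[0,0,0],[.6,0,0]]))
E
```

```text
[0.63360886 0.25372862 0.        ]
[0.59136926 0.04982111 0.        ]
[ 0.50185631 -0.0658897   0.        ]
(array([0.33988085, 0.01666399, 1.12110829]), array([ 0.21557303, -0.01575018, -0.97636253]))
[[339.26963077 492.19617348]
 [319.07457284 235.28412742]]
```

View pics/crop0.png

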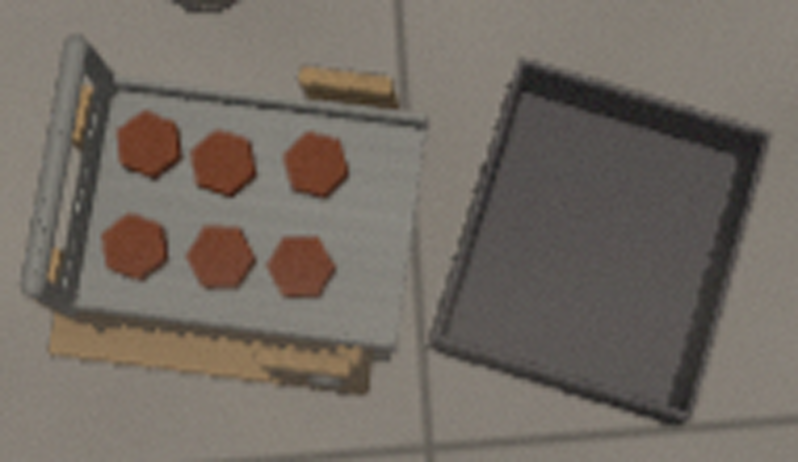

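```bash
cat >> h.py <<'E'
from scipy.optimize import least_squares
def fit(pts,px,x0,cam="top"):
    pts=np.array(pts,float);px=np.array(px,float)
    def w(p):
        c,s=np.cos(p[2]),np.sin(p[2]); return np.c_[p[0]+c*pts[:,0]-s*pts[:,1],p[1]+s*pts[:,0]+c*pts[:,1],pts[:,2]]
    r=least_squares(lambda p:(proj(cam,w(p))-px).ravel(),x0,x_scale=[.1,.1,1]); return r.x,r.fun.reshape(-1,2)
E
python3 - <<'E'
from h import *
f=lambda L:np.array(L)/4.2+[204.6,214.6]
s,r=fit([[-.073,.06,.215],[-.073,-.06,.215],[.1,.062,.149],[.1,-.062,.149]],f([(74,45),(33,290),(425,122),(392,352)]),[.54,.12,-1.6])
print("stand",s,np.degrees(s[2]));print(r.round(2))
b,r=fit([[-.075,.085,.075],[.075,.085,.075],[.075,-.085,.075],[-.075,-.085,.075]],f([(520,60),(769,133),(688,424),(432,346)]),[.5,-.06,-1.7])
print("bin",b,np.degrees(b[2]));print(r.round(2))
np.save("st.npy",s)
def W(x,y,z=0):
    c,q=np.cos(s[2]),np.sin(s[2]);return [s[0]+c*x-q*y,s[1]+q*x+c*y,z]
for n,P in (("stop",W(.08,0)),("bin goal",W(.155,0)),("bar",W(-.073,0,.215)),("hinge",W(.065,0,.125))):print(n,P)
d=b[:2]-s[:2];c,q=np.cos(s[2]),np.sin(s[2]);print("bin in stand",c*d[0]+q*d[1],-q*d[0]+c*d[1],np.degrees(b[2]-s[2]))
im=cv2.imread("pics/scene0.png")
for P in [W(.08,.075,.15),W(.08,-.075,.15),W(-.073,.06,.215),W(-.073,-.06,.215),W(.1,.062,.129),W(.1,-.062,.129)]:
    u=proj("scene",P)[0];cv2.circle(im,tuple(int(v) for v in u.round()),1,(0,255,0),-1)
c,q=np.cos(b[2]),np.sin(b[2])
for x,y in((-.075,.085),(.075,.085),(.075,-.085),(-.075,-.085)):
    u=proj("scene",[b[0]+c*x-q*y,b[1]+q*x+c*y,.075])[0];cv2.circle(im,tuple(int(v) for v in u.round()),1,(0,0,255),-1)
cv2.imwrite("pics/chk.png",cv2.resize(im[160:340,210:400],None,fx=3.2,fy=3.2))
for l in("cup_a",):
    print(onz("top",(253,203),.07),onz("top",(252,343),.07))
print(onz("top",(486,245),.1))
E
```

```text
stand [ 0.51060308  0.14360636 -1.78346305] -102.18490559330668
[[ 0.54  1.05]
 [-0.47 -0.5 ]
 [ 0.12 -0.64]
 [-0.17  0.09]]
bin [ 0.49033027 -0.06029974 -1.94224234] -111.28228907421142
[[-0.53 -0.  ]
 [ 0.37  0.31]
 [ 0.61  0.04]
 [-0.47 -0.36]]
stop [np.float64(0.4937176988973701), np.float64(0.06540863267510208), 0]
bin goal [np.float64(0.4778876520163785), np.float64(-0.00790173232020816), 0]
bar [np.float64(0.526010994534593), np.float64(0.21496177726553495), 0.215]
hinge [np.float64(0.4968837082735684), np.float64(0.08007070567416412), 0.125]
bin in stand 0.20359133470595378 0.02322181078129391 -9.09738348090473
[0.67726111 0.15638681 0.07      ] [0.34318529 0.17343573 0.07      ]
[ 0.52375582 -0.38355779  0.1       ]
```

View pics/chk.png

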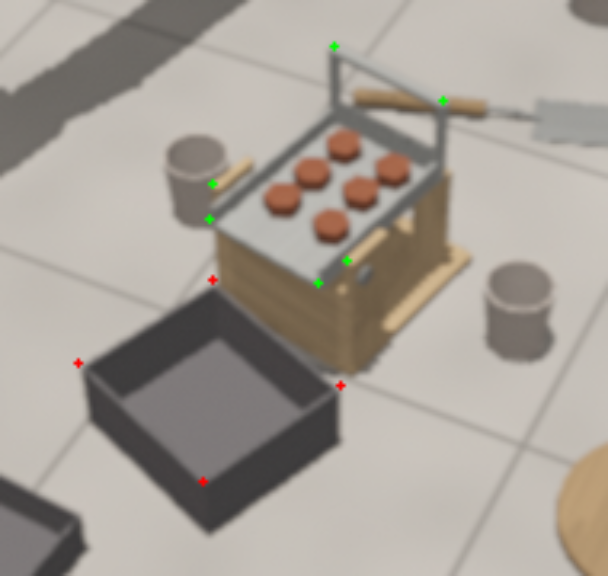

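```bash
cat > g.py <<'E'
# g.py x y z [yaw_deg of tool y | quaternion via none] : shift+turn in tool axes to world target, tool down
import sys
from h import *
from scipy.spatial.transform import Rotation as Ro
o=sensors.get_obs(); R=Ro.from_quat(o["ee_rot"]); p=np.array(o["position"])
print("t",round(o["clock"],2),"p",p.round(4),"F",np.round(o["ft_force"],1),"yawy",round(np.degrees(np.arctan2(*R.as_matrix()[[1,0],1])),2))
a=[float(v) for v in sys.argv[1:]]
for i in range(0,len(a),4):
    y=np.radians(a[i+3]); Y=np.array([np.cos(y),np.sin(y),0]);Z=np.array([0,0,-1.]);
    T=Ro.from_matrix(np.c_[np.cross(Y,Z),Y,Z])
    print(R.inv().apply(np.array(a[i:i+3])-p).round(4),(R.inv()*T).as_rotvec().round(4))
E
python3 g.py .38 .25 .30 73.2 .4638 -.1283 .2 68.7
```

```text
t 0.7 p [0.181  0.5982 0.2271] F [ 0.2 -0.1  0.1] yawy 73.16
[-0.2914 -0.2757 -0.073 ] [ 0.0001 -0.0001 -0.0006]
[-0.4811 -0.6135  0.027 ] [ 0.0001 -0.0001  0.0779]
```

```bash
python3 -m inch '[[[-0.29,-0.275,-0.073,0,0,0,-1],[-0.29,-0.275,-0.073,0,0,0,-1],[-0.29,-0.275,-0.073,0,0,0,-1],[-0.29,-0.275,-0.073,0,0,0,-1],[-0.29,-0.275,-0.073,0,0,0,-1],[-0.29,-0.275,-0.073,0,0,0,-1],[-0.29,-0.275,-0.073,0,0,0,-1],[-0.29,-0.275,-0.073,0,0,0,-1],[-0.29,-0.275,-0.073,0,0,0,-1],[-0.29,-0.275,-0.073,0,0,0,-1]]]'; python3 g.py .4638 -.1283 .2 68.7
```

```text
clock: 1.7
position: [0.3797, 0.25, 0.3006]
ee_rot: [0.148, 0.989, 0.001, 0.0]
ft_force: [-0.2, 0.4, -0.2]
grip_width: 0.999
grasp_force: 0.0
t 1.7 p [0.3797 0.25   0.3006] F [-0.2  0.4 -0.2] yawy 72.98
[-0.1911 -0.3372  0.1001] [0.0015 0.0003 0.0747]
```

```bash
python3 -m inch '[[[-0.191,-0.337,0.1,0,0,0.075,-1],[-0.191,-0.337,0.1,0,0,0.075,-1],[-0.191,-0.337,0.1,0,0,0.075,-1],[-0.191,-0.337,0.1,0,0,0.075,-1],[-0.191,-0.337,0.1,0,0,0.075,-1],[-0.191,-0.337,0.1,0,0,0.075,-1],[-0.191,-0.337,0.1,0,0,0.075,-1],[-0.191,-0.337,0.1,0,0,0.075,-1],[-0.191,-0.337,0.1,0,0,0.075,-1],[-0.191,-0.337,0.1,0,0,0.075,-1]]]'; python3 g.py .4638 -.1283 .04 68.7
python3 - <<'E'
from h import *
cv2.imwrite("pics/w1.png",imaging.camera("wrist"))
E
```

```text
clock: 2.7
position: [0.4643, -0.126, 0.1993]
ee_rot: [0.183, 0.983, -0.0, -0.001]
ft_force: [0.2, 0.8, 0.7]
grip_width: 0.996
grasp_force: 0.0
t 2.7 p [ 0.4643 -0.126   0.1993] F [0.2 0.8 0.7] yawy 68.87
[-0.0006 -0.0021  0.1593] [-0.001  -0.0012  0.0029]
```

View pics/w1.png

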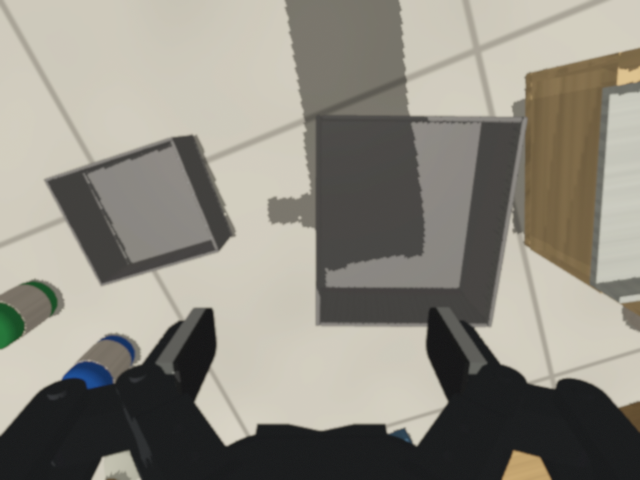

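The wrist view shows the bin's outer wall vertical at column 317, midway between the jaws at about 322, and nothing in the fingers' way. I'll descend and grip the wall.

```bash
python3 -m inch '[[[0,-0.001,0.04,0,0,0,-1],[0,-0.001,0.08,0,0,0,-1],[0,-0.001,0.11,0,0,0,-1],[0,-0.001,0.14,0,0,0,-1],[0,-0.001,0.157,0,0,0,-1],[0,-0.001,0.157,0,0,0,-1],[0,-0.001,0.157,0,0,0,0],[0,-0.001,0.157,0,0,0,0.5],[0,-0.001,0.157,0,0,0,1],[0,-0.001,0.157,0,0,0,1]]]' 40; python3 -m inch '[[[0,0,0,0,0,0,1],[0,0,0,0,0,0,1],[0,0,0,0,0,0,1],[0,0,0,0,0,0,1],[0,0,0,0,0,0,1]]]'; python3 g.py .4625 -.0793 .042 77.8
```

```text
clock: 3.75
position: [0.4644, -0.1275, 0.0437]
ee_rot: [0.183, 0.983, 0.0, 0.001]
ft_force: [0.1, -1.3, -0.4]
grip_width: 0.329
grasp_force: 0.0
clock: 4.25
position: [0.464, -0.1278, 0.0433]
ee_rot: [0.184, 0.983, 0.0, 0.0]
ft_force: [-1.4, 0.1, 6.0]
grip_width: 0.041
grasp_force: 41.1
t 4.25 p [ 0.464  -0.1278  0.0433] F [-1.4  0.1  6. ] yawy 68.84
[0.019  0.0447 0.0014] [ 0.0004  0.0004 -0.1563]
```

```bash
python3 -m inch '[[[0.002,0.004,0,0,0,-0.016,1],[0.004,0.008,0,0,0,-0.032,1],[0.006,0.012,0,0,0,-0.048,1],[0.008,0.016,0,0,0,-0.064,1],[0.01,0.02,0,0,0,-0.08,1],[0.012,0.024,0,0,0,-0.096,1],[0.014,0.028,0,0,0,-0.112,1],[0.016,0.032,0,0,0,-0.13,1],[0.017,0.036,0,0,0,-0.145,1],[0.018,0.038,0,0,0,-0.156,1]]]'; python3 - <<'E'
from h import *
for c in("top","wrist"):cv2.imwrite(f"pics/{c}2.png",imaging.camera(c))
im=cv2.imread("pics/top2.png")[215:325,205:395]
cv2.imwrite("pics/crop2.png",cv2.resize(im,None,fx=4.2,fy=4.2,interpolation=cv2.INTER_CUBIC))
E
python3 g.py .4625 -.0793 .042 77.8
```

```text
clock: 5.25
position: [0.4613, -0.0858, 0.0434]
ee_rot: [0.106, 0.994, -0.0, 0.001]
ft_force: [1.4, -4.6, 4.7]
grip_width: 0.041
grasp_force: 41.0
t 5.35 p [ 0.4612 -0.0855  0.0433] F [ 1.9 -3.3  6.6] yawy 77.89
[0.0001 0.0063 0.0013] [0.0002 0.0011 0.0015]
```

View pics/crop2.png

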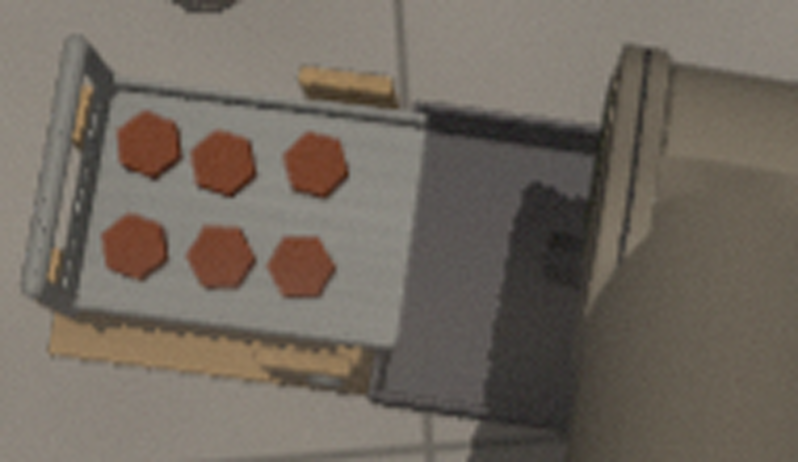

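View pics/wrist2.png

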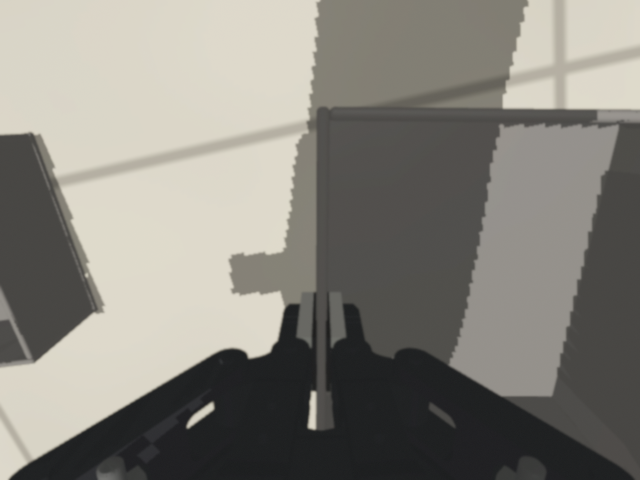

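```bash
python3 - <<'E'
from h import *
s=np.load("st.npy");c,q=np.cos(s[2]),np.sin(s[2])
def S(px,z):
    P=onz("top",np.array(px)/4.2+[204.6,214.6],z);d=P[:2]-s[:2];return (np.array([c*d[0]+q*d[1],-q*d[0]+c*d[1]])*1000).round(1)
for n,p,z in [("binlo",(372,400),.075),("binlo",(563,427),.075),("binhi",(420,101),.075),("binhi",(600,126),.075),
 ("cheekhi",(302,66),.15),("cheekhi",(392,76),.15),("cheeklo z0",(368,393),0),("foot lo",(50,355),0),("wall hi",(115,84),.149),("wall hi",(425,120),.149),("wall lo",(395,352),.149),("wall lo",(75,312),.149),("bar",(74,45),.215),("bar",(33,290),.215)]: print(n,S(p,z))
E
```

```text
binlo [ 88.7 -83.3]
binlo [194.9 -83.6]
binhi [90.8 87.5]
binhi [194.5  87. ]
cheekhi [30.8 81.6]
cheekhi [79.1 82.7]
cheeklo z0 [ 80.6 -75.5]
foot lo [-109.7  -78.8]
wall hi [-66.2  58.7]
wall hi [99.8 61.6]
wall lo [101.9 -61.6]
wall lo [-65.1 -63.4]
bar [-74.5  62.1]
bar [-71.9 -60.9]
```

Bin is square to the stand (about 0.3°), centred to about 1–2 mm, with roughly 9 mm left to the panel. I'll close the gap slowly.

```bash
python3 -m inch '[[[0.001,0.002,0,0,0,0,1],[0.001,0.004,0,0,0,0,1],[0.001,0.006,0,0,0,0,1],[0.001,0.008,0,0,0,0,1],[0.001,0.008,0,0,0,0,1]]]'; python3 -m inch '[[[0,0.001,0,0,0,0,1],[0,0.002,0,0,0,0,1],[0,0.002,0,0,0,0,1]]]'
```

```text
clock: 5.85
position: [0.4617, -0.0799, 0.0433]
ee_rot: [0.106, 0.994, -0.001, 0.001]
ft_force: [0.4, -13.6, 4.4]
grip_width: 0.041
grasp_force: 41.1
clock: 6.15
position: [0.4623, -0.0797, 0.0434]
ee_rot: [0.107, 0.994, -0.002, 0.001]
ft_force: [3.1, -20.6, 1.7]
grip_width: 0.037
grasp_force: 40.9
```

```bash
python3 -m inch '[[[0,-0.002,0,0,0,0,1],[0,-0.002,0,0,0,0,0.5],[0,-0.002,0,0,0,0,0],[0,-0.002,0,0,0,0,-0.3],[0,-0.002,0,0,0,0,-0.3],[0,-0.002,-0.02,0,0,0,-0.3],[0,-0.002,-0.06,0,0,0,-0.3],[0,-0.002,-0.11,0,0,0,-0.3],[0,-0.002,-0.16,0,0,0,-0.3],[0,-0.002,-0.21,0,0,0,-0.3]]]'; python3 g.py
```

```text
clock: 7.15
position: [0.4608, -0.0777, 0.255]
ee_rot: [0.106, 0.994, 0.0, -0.0]
ft_force: [1.0, 1.2, 1.2]
grip_width: 0.65
grasp_force: 0.0
t 7.15 p [ 0.4608 -0.0777  0.255 ] F [1.  1.2 1.2] yawy 77.81
```

```bash
python3 g.py .526 .215 .31 77.8 
```

```text
t 7.15 p [ 0.4608 -0.0777  0.255 ] F [1.  1.2 1.2] yawy 77.81
[-0.002   0.2999 -0.0548] [ 0.0006 -0.0001  0.0002]
```

```bash
python3 -m inch '[[[-0.002,0,-0.04,0,0,0,-0.5],[-0.002,0.05,-0.055,0,0,0,-0.5],[-0.002,0.1,-0.055,0,0,0,-0.5],[-0.002,0.15,-0.055,0,0,0,-0.5],[-0.002,0.2,-0.055,0,0,0,-0.5],[-0.002,0.25,-0.055,0,0,0,-0.5],[-0.002,0.28,-0.055,0,0,0,-0.5],[-0.002,0.3,-0.055,0,0,0,-0.5],[-0.002,0.3,-0.055,0,0,0,-0.5],[-0.002,0.3,-0.055,0,0,0,-0.5]]]'; python3 g.py .526 .215 .21 77.8
python3 - <<'E'
from h import *
for c in("top","wrist"):cv2.imwrite(f"pics/{c}3.png",imaging.camera(c))
a=cv2.imread("pics/top3.png")[215:325,205:395];b=cv2.imread("pics/wrist3.png")
a=cv2.resize(a,None,fx=2.1,fy=2.1,interpolation=cv2.INTER_CUBIC);b=cv2.resize(b,(400,300))
C=np.zeros((300,800,3),np.uint8);C[:a.shape[0],:a.shape[1]]=a;C[:,400:]=b;cv2.imwrite("pics/c3.png",C)
E
```

```text
clock: 8.15
position: [0.5269, 0.2137, 0.3079]
ee_rot: [0.107, 0.994, -0.0, -0.0]
ft_force: [1.0, -0.9, 0.1]
grip_width: 0.749
grasp_force: 0.0
t 8.15 p [0.5269 0.2137 0.3079] F [ 1.  -0.9  0.1] yawy 77.75
[0.0011 0.0011 0.0979] [-0.0009 -0.     -0.0009]
```

View pics/c3.png

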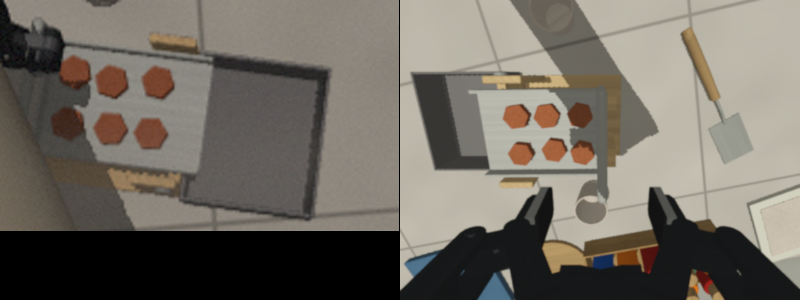

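```bash
python3 - <<'E'
from h import *
from scipy.spatial.transform import Rotation as Ro
s=np.load("st.npy");c,q=np.cos(s[2]),np.sin(s[2])
o=sensors.get_obs();R=Ro.from_quat(o["ee_rot"]).as_matrix();p=np.array(o["position"])
k=imaging.calibration("wrist");T=np.linalg.inv(np.array(k["tool_from_camera"]))
for x,y,z in((-.073,.06,.215),(-.073,-.06,.215),(.1,.062,.149),(.1,-.062,.149)):
    P=np.array([s[0]+c*x-q*y,s[1]+q*x+c*y,z]);X=T[:3,:3]@(R.T@(P-p))+T[:3,3]
    print(cv2.projectPoints(X[None],np.zeros(3),np.zeros(3),np.array(k["mtx"]),np.array(k["D"]))[0].ravel()/1.6+[400,0])
f=lambda L:np.array(L)/2.1+[204.7,214.7]
for u in f([(328,69),(312,218),(182,200),(212,55)]):
    P=onz("top",u,.075);d=P[:2]-s[:2];print((np.array([c*d[0]+q*d[1],-q*d[0]+c*d[1]])*1000).round(1))
E
```

```text
[601.86209549 197.47593863]
[601.75551186  93.82173403]
[483.64558954 175.95319518]
[468.28651225  88.64519146]
[227.1  84.1]
[229.  -84.1]
[ 84.6 -84.1]
[94.1 82.4]
```

Model and picture agree: the bar is midway between the jaws. The bin is flush (far edge at 228 mm, target 230) and centred at ±84 mm. I'll straddle the bar and cage it.

```bash
python3 -m inch '[[[0.001,0.001,0.03,0,0,0,-0.5],[0.001,0.001,0.06,0,0,0,-0.5],[0.001,0.001,0.085,0,0,0,-0.5],[0.001,0.001,0.098,0,0,0,-0.5],[0.001,0.001,0.098,0,0,0,0],[0.001,0.001,0.098,0,0,0,0.4],[0.001,0.001,0.098,0,0,0,0.62],[0.001,0.001,0.098,0,0,0,0.62],[0.001,0.001,0.098,0,0,0,0.62]]]' 20; python3 - <<'E'
import numpy as np
# bar shift, tool axes (x 0, y=-stand x, z=-up), at tilt th
for th in np.arange(0,1.16,.05):
    c,s=np.cos(th),np.sin(th);x=-.138*c+.09*s;z=.138*s+.09*c;print(round(th,2),"y %.4f z %.4f"%(-(x+.138),-(z-.09)))
E
```

```text
clock: 9.15
position: [0.5263, 0.2163, 0.2107]
ee_rot: [0.106, 0.994, 0.0, 0.0]
ft_force: [0.3, 0.7, 0.9]
grip_width: 0.19
grasp_force: 0.0
0.0 y -0.0000 z -0.0000
0.05 y -0.0047 z -0.0068
0.1 y -0.0097 z -0.0133
0.15 y -0.0150 z -0.0196
0.2 y -0.0206 z -0.0256
0.25 y -0.0266 z -0.0313
0.3 y -0.0328 z -0.0368
0.35 y -0.0392 z -0.0419
0.4 y -0.0459 z -0.0466
0.45 y -0.0529 z -0.0511
0.5 y -0.0600 z -0.0551
0.55 y -0.0674 z -0.0589
0.6 y -0.0749 z -0.0622
0.65 y -0.0826 z -0.0652
0.7 y -0.0904 z -0.0677
0.75 y -0.0984 z -0.0699
0.8 y -0.1064 z -0.0717
0.85 y -0.1145 z -0.0731
0.9 y -0.1227 z -0.0740
0.95 y -0.1309 z -0.0746
1.0 y -0.1392 z -0.0748
1.05 y -0.1474 z -0.0745
1.1 y -0.1556 z -0.0738
1.15 y -0.1638 z -0.0727
```

```bash
python3 -m inch '[[[0,-0.0035,-0.002,0,0,0,0.62],[0,-0.006,-0.005,0,0,0,0.62],[0,-0.008,-0.008,0,0,0,0.62],[0,-0.010,-0.011,0,0,0,0.62],[0,-0.0127,-0.0133,0,0,0,0.62],[0,-0.0153,-0.0165,0,0,0,0.62],[0,-0.018,-0.0196,0,0,0,0.62],[0,-0.0208,-0.0226,0,0,0,0.62],[0,-0.0236,-0.0256,0,0,0,0.62],[0,-0.0266,-0.0285,0,0,0,0.62]]]'; python3 g.py
python3 - <<'E'
from h import *
cv2.imwrite("pics/s4.png",cv2.resize(imaging.camera("scene")[140:340,190:400],None,fx=2.5,fy=2.5))
E
```

```text
clock: 10.15
position: [0.5203, 0.19, 0.2388]
ee_rot: [0.106, 0.994, 0.0, -0.0]
ft_force: [0.5, 0.4, -0.6]
grip_width: 0.192
grasp_force: 0.0
t 10.15 p [0.5203 0.19   0.2388] F [ 0.5  0.4 -0.6] yawy 77.81
```

View pics/s4.png

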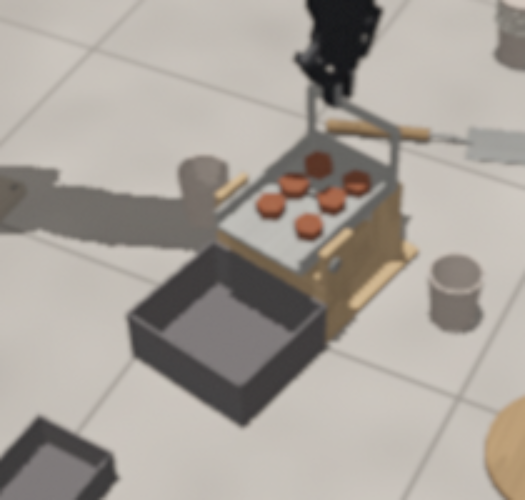

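The tray still looks level and the fingers seem to be above the bar, with no force. I'll check this numerically.

```bash
cat >> h.py <<'E'
from scipy.spatial.transform import Rotation as Ro
def wpx(P):
    o=sensors.get_obs();R=Ro.from_quat(o["ee_rot"]).as_matrix();p=np.array(o["position"])
    k=imaging.calibration("wrist");T=np.linalg.inv(np.array(k["tool_from_camera"]))
    X=T[:3,:3]@(R.T@(np.array(P)-p))+T[:3,3]
    return cv2.projectPoints(X[None],np.zeros(3),np.zeros(3),np.array(k["mtx"]),np.array(k["D"]))[0].ravel().round(1)
def W(x,y,z):
    s=np.load("st.npy");c,q=np.cos(s[2]),np.sin(s[2]);return [s[0]+c*x-q*y,s[1]+q*x+c*y,z]
def tilt(x,y,z,th): # tray point at level -> tilted
    c,s=np.cos(th),np.sin(th);a,b=x-.065,z-.125;return W(.065+c*a+s*b,y,.125-s*a+c*b)
E
python3 - <<'E'
from h import *
o=sensors.get_obs();p=np.array(o["position"])
print("tcp px",proj("scene",p),"tip",proj("scene",p-[0,0,.017]))
im=imaging.camera("wrist");cv2.imwrite("pics/w5.png",im);print([(np.round(d["pixel"]),round(d["conf"],2)) for l in("bar_mid","tray","tile1") for d in spotter.look_for(l,"wrist")])
imaging.camera("scene");print([(np.round(d["pixel"]),round(d["conf"],2)) for l in("bar_mid","tray","tile1") for d in spotter.look_for(l,"scene")])
for th in(0,.1,.2):
    print(th,"scene bar ends",proj("scene",[tilt(-.073,.06,.215,th),tilt(-.073,-.06,.215,th)]).round(1).tolist(),"wrist",wpx(tilt(-.073,.06,.215,th)),wpx(tilt(-.073,-.06,.215,th)))
E
```

```text
tcp px [[324.99598881 180.6521682 ]] tip [[324.92513693 185.34668624]]
[(array([244., 228.]), 0.93), (array([185., 202.]), 0.71), (array([244., 228.]), 0.61), (array([244., 202.]), 0.97), (array([262., 270.]), 0.86), (array([186., 204.]), 0.85), (array([196., 278.]), 0.84), (array([317., 202.]), 0.82), (array([316., 276.]), 0.67)]
[(array([316., 216.]), 0.94), (array([313., 220.]), 0.95), (array([320., 220.]), 0.67), (array([313., 228.]), 0.53), (array([294., 221.]), 0.43)]
0 scene bar ends [[347.6, 191.3], [314.1, 174.3]] wrist [365.4 382.5] [375.3 166.3]
0.1 scene bar ends [[345.7, 189.4], [311.9, 172.4]] wrist [350.  399.7] [357.  170.1]
0.2 scene bar ends [[343.5, 188.0], [309.5, 170.9]] wrist [329.8 417.8] [332.1 174.2]
```

```bash
python3 - <<'E'
from h import *
b=cv2.imread("pics/w5.png")
for th,col in((0,(0,255,0)),(.2,(0,0,255))):
    for y in(.06,-.06): cv2.circle(b,tuple(int(v) for v in wpx(tilt(-.073,y,.215,th))),3,col,-1)
a=cv2.resize(imaging.camera("scene")[150:240,270:390],None,fx=3.3,fy=3.3,interpolation=cv2.INTER_CUBIC)
b=cv2.resize(b[100:480,150:500],None,fx=1.15,fy=1.15)
C=np.zeros((440,800,3),np.uint8);C[:a.shape[0],:a.shape[1]]=a;C[:b.shape[0],397:397+b.shape[1]]=b[:, :403];cv2.imwrite("pics/c5.png",C)
E
```

```text
(no output)
```

View pics/c5.png

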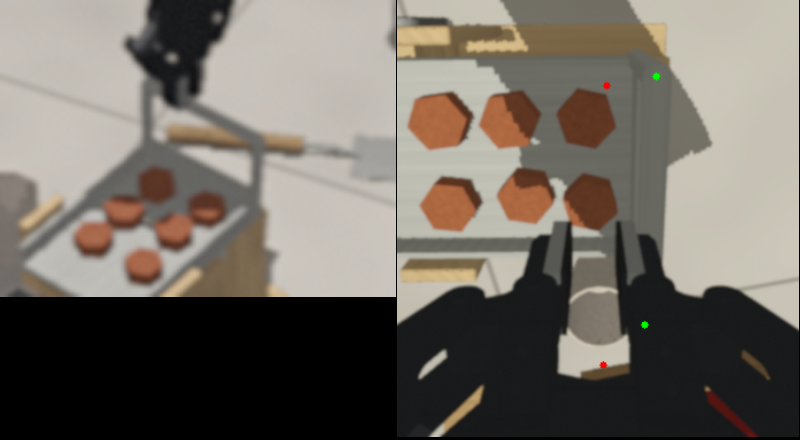

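Confirmed: the tray is level and the fingers slipped over the bar because they were set too shallow. I'll go back, set them deeper and grip the bar lightly.

```bash
python3 -m inch '[[[0,0,-0.04,0,0,0,0.3],[0,0.012,-0.045,0,0,0,-0.3],[0,0.0255,-0.045,0,0,0,-0.3],[0,0.0255,-0.045,0,0,0,-0.3],[0,0.0255,-0.02,0,0,0,-0.3],[0,0.0255,0.01,0,0,0,-0.3],[0,0.0255,0.03,0,0,0,-0.3],[0,0.0255,0.039,0,0,0,-0.3],[0,0.0255,0.039,0,0,0,-0.3]]]'; python3 -m inch '[[[0,0,0,0,0,0,0.3],[0,0,0,0,0,0,0.5],[0,0,0,0,0,0,0.65],[0,0,0,0,0,0,0.8],[0,0,0,0,0,0,0.9],[0,0,0,0,0,0,1],[0,0,0,0,0,0,1],[0,0,0,0,0,0,1]]]' 30;python3 g.py .526 .215 .2 77.8
```

```text
clock: 11.55
position: [0.5248, 0.2147, 0.1979]
ee_rot: [0.106, 0.994, -0.001, -0.001]
ft_force: [-0.2, 0.8, 0.0]
grip_width: 0.654
grasp_force: 0.0
clock: 12.35
position: [0.526, 0.2148, 0.2004]
ee_rot: [0.106, 0.994, 0.0, 0.0]
ft_force: [-2.5, -3.6, 6.5]
grip_width: 0.122
grasp_force: 29.6
t 12.35 p [0.526  0.2148 0.2004] F [-2.5 -3.6  6.5] yawy 77.79
[0.0001 0.0002 0.0004] [ 0.0004  0.0007 -0.0002]
```

```bash
python3 -m inch '[[[0,-0.0022,-0.0033,0,0,0,1],[0,-0.0047,-0.0068,0,0,0,1],[0,-0.0072,-0.01,0,0,0,1],[0,-0.0097,-0.0133,0,0,0,1],[0,-0.0097,-0.0133,0,0,0,1]]]'; python3 g.py
python3 - <<'E'
from h import *
im=imaging.camera("scene");cv2.imwrite("pics/s6.png",im)
old=cv2.imread("pics/scene0.png");print(np.abs(im.astype(int)-old)[195:225,300:345].mean())
print([(np.round(d["pixel"],1).tolist(),round(d["conf"],2)) for d in spotter.look_for("tile1","scene")])
print([proj("scene",tilt(-.04,0,.14,t)).round(1).tolist() for t in (0,.1)])
E
```

```text
clock: 12.85
position: [0.5241, 0.2057, 0.2136]
ee_rot: [0.106, 0.994, 0.001, 0.001]
ft_force: [4.6, 1.7, -2.1]
grip_width: 0.126
grasp_force: 29.3
t 12.85 p [0.5241 0.2057 0.2136] F [ 4.6  1.7 -2.1] yawy 77.8
27.920246913580247
[([313.0, 228.6], 0.69), ([295.3, 221.8], 0.62), ([320.8, 216.6], 0.57), ([315.9, 201.3], 0.42), ([332.8, 212.2], 0.42)]
[[[323.1, 208.3]], [[322.7, 206.0]]]
```

```bash
python3 -m inch '[[[0,-0.0026,-0.0032,0,0,0,1],[0,-0.0053,-0.0063,0,0,0,1],[0,-0.0081,-0.0093,0,0,0,1],[0,-0.0109,-0.0123,0,0,0,1],[0,-0.0139,-0.0152,0,0,0,1],[0,-0.0169,-0.018,0,0,0,1],[0,-0.02,-0.0208,0,0,0,1],[0,-0.0231,-0.0235,0,0,0,1],[0,-0.0263,-0.0261,0,0,0,1],[0,-0.0295,-0.0286,0,0,0,1]]]'; python3 - <<'E'
from h import *
im=imaging.camera("scene");cv2.imwrite("pics/s7.png",im)
print([(np.round(d["pixel"],1).tolist(),round(d["conf"],2)) for d in spotter.look_for("tile1","scene")])
E
```

```text
clock: 13.95
position: [0.5183, 0.1782, 0.2425]
ee_rot: [0.106, 0.994, 0.001, 0.001]
ft_force: [6.1, 5.4, 2.9]
grip_width: 0.121
grasp_force: 29.4
[([294.8, 219.3], 0.66), ([307.0, 210.3], 0.62), ([330.7, 207.6], 0.55), ([320.3, 216.0], 0.44)]
```

```bash
python3 -m inch '[[[0,-0.0033,-0.0024,0,0,0,1],[0,-0.0067,-0.0047,0,0,0,1],[0,-0.0102,-0.007,0,0,0,1],[0,-0.0137,-0.0092,0,0,0,1],[0,-0.0172,-0.0112,0,0,0,1],[0,-0.0208,-0.0132,0,0,0,1],[0,-0.0245,-0.0151,0,0,0,1],[0,-0.0282,-0.017,0,0,0,1],[0,-0.0319,-0.0187,0,0,0,1],[0,-0.0357,-0.0203,0,0,0,1]]]'; python3 - <<'E'
from h import *
im=imaging.camera("scene");cv2.imwrite("pics/s8.png",im)
print([(np.round(d["pixel"],1).tolist(),round(d["conf"],2)) for d in spotter.look_for("tile1","scene")])
E
```

```text
clock: 15.05
position: [0.5112, 0.1442, 0.2639]
ee_rot: [0.105, 0.994, 0.002, 0.002]
ft_force: [5.7, 8.1, 9.1]
grip_width: 0.124
grasp_force: 30.5
[([312.7, 196.9], 0.61), ([292.9, 221.4], 0.53), ([317.8, 215.5], 0.48)]
```

```bash
python3 -m inch '[[[0,-0.0038,-0.0015,0,0,0,1],[0,-0.0077,-0.003,0,0,0,1],[0,-0.0116,-0.0043,0,0,0,1],[0,-0.0155,-0.0055,0,0,0,1],[0,-0.0195,-0.0067,0,0,0,1],[0,-0.0235,-0.0077,0,0,0,1],[0,-0.0275,-0.0087,0,0,0,1],[0,-0.0315,-0.0095,0,0,0,1],[0,-0.0355,-0.0103,0,0,0,1],[0,-0.0396,-0.0109,0,0,0,1]]]'; python3 - <<'E'
from h import *
im=imaging.camera("scene");cv2.imwrite("pics/s9.png",im)
print([(np.round(d["pixel"],1).tolist(),round(d["conf"],2)) for d in spotter.look_for("tile1","scene")])
print(proj("scene",[W(.155,0,.01),W(.1,0,.08)]))
E
```

```text
clock: 16.15
position: [0.5028, 0.1039, 0.2743]
ee_rot: [0.106, 0.994, 0.001, 0.002]
ft_force: [5.5, 2.8, 7.0]
grip_width: 0.124
grasp_force: 31.6
[([289.7, 274.1], 0.68), ([278.6, 266.4], 0.64), ([277.9, 256.5], 0.61), ([287.3, 283.4], 0.48)]
[[281.03124704 277.43926361]
 [292.61050906 249.95481277]]
```

```bash
python3 -m inch '[[[0,-0.0041,-0.0005,0,0,0,1],[0,-0.0082,-0.0009,0,0,0,1],[0,-0.0123,-0.0013,0,0,0,1],[0,-0.0164,-0.0015,0,0,0,1],[0,-0.0206,-0.0016,0,0,0,1],[0,-0.0247,-0.0017,0,0,0,1],[0,-0.0288,-0.0016,0,0,0,1],[0,-0.0329,-0.0014,0,0,0,1],[0,-0.037,-0.0011,0,0,0,1],[0,-0.0411,-0.0007,0,0,0,1]]]';python3 -m inch '[[[0,0,0,0,0,0,1],[0,0,0,0,0,0,1],[0,0,0,0,0,0,1],[0,0,0,0,0,0,1],[0,0,0,0,0,0,1]]]'; python3 - <<'E'
from h import *
for c in("scene","top","wrist"):
    im=imaging.camera(c);cv2.imwrite(f"pics/{c}10.png",im)
    print(c,[(np.round(d["pixel"],1).tolist(),round(d["conf"],2)) for d in spotter.look_for("tile1",c)])
    hsv=cv2.cvtColor(im,cv2.COLOR_BGR2HSV);m=cv2.inRange(hsv,(2,110,50),(14,220,230))
    n,_,st,ce=cv2.connectedComponentsWithStats(m);print([(ce[i].round().tolist(),int(st[i,4])) for i in range(1,n) if st[i,4]>25])
print(proj("scene",[W(.23,y,.075) for y in(-.085,.085)]),proj("top",[W(x,y,.02) for x in(.09,.225) for y in(-.08,.08)]))
E
```

```text
clock: 17.25
position: [0.494, 0.063, 0.2744]
ee_rot: [0.106, 0.994, 0.001, 0.002]
ft_force: [4.6, 0.7, 6.7]
grip_width: 0.127
grasp_force: 32.0
clock: 17.75
position: [0.4939, 0.063, 0.2744]
ee_rot: [0.106, 0.994, 0.001, 0.002]
ft_force: [5.4, -0.6, 4.9]
grip_width: 0.126
grasp_force: 31.9
scene [([270.7, 272.0], 0.6), ([288.7, 283.3], 0.53), ([290.7, 273.1], 0.43)]
[([203.0, 9.0], 91), ([320.0, 41.0], 10333), ([195.0, 89.0], 925), ([143.0, 83.0], 39), ([612.0, 215.0], 37), ([464.0, 231.0], 349), ([628.0, 219.0], 37), ([436.0, 252.0], 333), ([519.0, 254.0], 26), ([278.0, 268.0], 214), ([291.0, 278.0], 176), ([441.0, 387.0], 2712), ([11.0, 372.0], 1643), ([560.0, 381.0], 144), ([529.0, 376.0], 30), ([595.0, 394.0], 73), ([558.0, 397.0], 29), ([14.0, 438.0], 571), ([115.0, 464.0], 386), ([485.0, 454.0], 38), ([530.0, 455.0], 28), ([344.0, 471.0], 765), ([558.0, 470.0], 126), ([474.0, 466.0], 38), ([529.0, 473.0], 87)]
top []
[([363.0, 91.0], 18356), ([232.0, 143.0], 407), ([212.0, 135.0], 30), ([214.0, 152.0], 32), ([590.0, 189.0], 677), ([633.0, 197.0], 66), ([636.0, 221.0], 78), ([621.0, 275.0], 359), ([334.0, 268.0], 27), ([597.0, 269.0], 74), ([590.0, 285.0], 44), ([634.0, 369.0], 29), ([625.0, 426.0], 1023)]
wrist [([275.8, 246.0], 0.97), ([287.2, 202.4], 0.92), ([271.5, 171.7], 0.88), ([245.2, 171.7], 0.79), ([247.8, 220.8], 0.64)]
[([300.0, 158.0], 253), ([262.0, 173.0], 1413), ([288.0, 206.0], 666), ([253.0, 220.0], 663), ([275.0, 246.0], 646), ([619.0, 430.0], 1941), ([463.0, 426.0], 26)]
[[239.49909679 263.81075311]
 [285.5486321  293.4345397 ]] [[295.23833881 309.97467432]
 [304.61272452 246.29425275]
 [350.21514426 317.59093296]
 [357.91883558 253.42767858]]
```

```bash
python3 -m inch '[[[0,0.0041,-0.0004,0,0,0,1],[0,0.0082,-0.0007,0,0,0,1],[0,0.0123,-0.0009,0,0,0,1],[0,0.0164,-0.001,0,0,0,1],[0,0.0205,-0.0009,0,0,0,1],[0,0.0247,-0.0008,0,0,0,1],[0,0.0288,-0.0006,0,0,0,1],[0,0.0329,-0.0002,0,0,0,1],[0,0.037,0.0002,0,0,0,1],[0,0.0411,0.0007,0,0,0,1]]]'
python3 -m inch '[[[0,0.0041,0.0006,0,0,0,1],[0,0.0081,0.0014,0,0,0,1],[0,0.0121,0.0022,0,0,0,1],[0,0.0161,0.0032,0,0,0,1],[0,0.0201,0.0042,0,0,0,1],[0,0.0241,0.0054,0,0,0,1],[0,0.028,0.0066,0,0,0,1],[0,0.0319,0.0079,0,0,0,1],[0,0.0358,0.0094,0,0,0,1],[0,0.0396,0.0109,0,0,0,1]]]'
python3 -m inch '[[[0,0.0038,0.0016,0,0,0,1],[0,0.0075,0.0033,0,0,0,1],[0,0.0112,0.0052,0,0,0,1],[0,0.0149,0.0071,0,0,0,1],[0,0.0185,0.0091,0,0,0,1],[0,0.022,0.0111,0,0,0,1],[0,0.0255,0.0133,0,0,0,1],[0,0.029,0.0156,0,0,0,1],[0,0.0324,0.0179,0,0,0,1],[0,0.0357,0.0203,0,0,0,1]]]'
```

```text
clock: 19.05
position: [0.5022, 0.1025, 0.2729]
ee_rot: [0.107, 0.994, -0.0, 0.001]
ft_force: [5.0, -1.4, 0.6]
grip_width: 0.121
grasp_force: 32.1
clock: 20.05
position: [0.5099, 0.142, 0.2614]
ee_rot: [0.106, 0.994, -0.0, -0.0]
ft_force: [4.9, -0.8, 0.2]
grip_width: 0.127
grasp_force: 32.4
clock: 21.05
position: [0.5172, 0.1774, 0.2411]
ee_rot: [0.106, 0.994, 0.0, -0.0]
ft_force: [-1.8, -0.3, 0.3]
grip_width: 0.124
grasp_force: 32.1
```

```bash
python3 -m inch '[[[0,0.0032,0.0025,0,0,0,1],[0,0.0064,0.0051,0,0,0,1],[0,0.0095,0.0078,0,0,0,1],[0,0.0126,0.0106,0,0,0,1],[0,0.0156,0.0134,0,0,0,1],[0,0.0186,0.0163,0,0,0,1],[0,0.0214,0.0193,0,0,0,1],[0,0.0242,0.0223,0,0,0,1],[0,0.0269,0.0254,0,0,0,1],[0,0.0295,0.0286,0,0,0,1]]]'
python3 g.py .526 .2148 .2004 77.8
```

```text
clock: 22.05
position: [0.5236, 0.2059, 0.2124]
ee_rot: [0.106, 0.994, 0.0, -0.0]
ft_force: [-5.6, 0.6, -0.4]
grip_width: 0.122
grasp_force: 31.9
t 22.05 p [0.5236 0.2059 0.2124] F [-5.6  0.6 -0.4] yawy 77.81
[-0.0005  0.0092  0.012 ] [ 0.     -0.0004  0.0003]
```

```bash
python3 -m inch '[[[0,0.0013,0.0016,0,0,0,1],[0,0.0026,0.0033,0,0,0,1],[0,0.0038,0.005,0,0,0,1],[0,0.005,0.0067,0,0,0,1],[0,0.0062,0.0084,0,0,0,1],[0,0.0075,0.01,0,0,0,1],[0,0.0086,0.0117,0,0,0,1],[0,0.0097,0.0133,0,0,0,1],[0,0.0097,0.0133,0,0,0,1]]]'
python3 g.py
python3 - <<'E'
from h import *
im=imaging.camera("wrist");cv2.imwrite("pics/w11.png",im)
im=imaging.camera("scene");cv2.imwrite("pics/s11.png",im)
s0=cv2.imread("pics/scene0.png")
# tray spout-edge/rear rail shift vs start, sub-pixel
for n,(r0,r1,c0,c1) in {"bar right post":(190,212,340,354),"tray left":(196,224,270,300)}.items():
    a=cv2.cvtColor(s0[r0:r1,c0:c1],7).astype(np.float32);b=cv2.cvtColor(im[r0:r1,c0:c1],7).astype(np.float32)
    print(n,cv2.phaseCorrelate(a,b),np.abs(a-b).mean())
print(proj("scene",[tilt(-.073,.055,.18,t) for t in(0,.05)]))
E
```

```text
clock: 22.95
position: [0.5256, 0.2148, 0.2001]
ee_rot: [0.106, 0.994, -0.0, -0.0]
ft_force: [-9.4, -1.9, 6.2]
grip_width: 0.124
grasp_force: 32.5
t 22.95 p [0.5256 0.2148 0.2001] F [-9.4 -1.9  6.2] yawy 77.78
bar right post ((0.4560057165288587, 0.21603509940956123), 0.9500159793429904) 3.6493506
tray left ((0.21616545460378767, -0.33437776788863616), 0.9020099417368571) 9.521428
[[345.68005625 199.94237224]
 [345.15755011 198.66968751]]
```

```bash
python3 -m inch '[[[0.001,0,0.001,0,0,0,1],[0.001,0,0.001,0,0,0,0.7],[0.001,0,0.001,0,0,0,0.4],[0.001,0,0.001,0,0,0,0],[0.001,0,0.001,0,0,0,-0.3],[0.001,0,0.001,0,0,0,-0.3]]]'; python3 -m inch '[[[0,0,-0.02,0,0,0,-0.3],[0,0,-0.05,0,0,0,-0.3],[0,0,-0.09,0,0,0,-0.3],[0,0,-0.13,0,0,0,-0.3],[0,0.05,-0.15,0,0,0,-0.3],[0,0.1,-0.15,0,0,0,-0.3],[0,0.15,-0.15,0,0,0,-0.3],[0,0.2,-0.15,0,0,0,-0.3],[0,0.2,-0.15,0,0,0,-0.3]]]'
python3 - <<'E'
from h import *
old=cv2.imread("pics/top0.png")
for c in("top","scene"):
    im=imaging.camera(c);cv2.imwrite(f"pics/{c}12.png",im)
    print(c,"tiles",[(np.round(d["pixel"],1).tolist(),round(d["conf"],2)) for d in spotter.look_for("tile1",c)])
    print("cups",[(np.round(d["pixel"]).tolist(),round(d["conf"],2)) for d in spotter.look_for("cup_a",c)])
    hsv=cv2.cvtColor(im,cv2.COLOR_BGR2HSV);m=cv2.inRange(hsv,(2,90,40),(14,220,230))[160:330,200:400]
    n,_,st,ce=cv2.connectedComponentsWithStats(m);print([((ce[i]+[200,160]).round().tolist(),int(st[i,4])) for i in range(1,n) if st[i,4]>15])
    if c=="top": # whole bin outline: hi/lo edges
        a=cv2.cvtColor(old,6)[220:310,205:300].astype(np.float32);b=cv2.cvtColor(im,6)[220:310,205:300].astype(np.float32);print("diff at bar",np.abs(a-b)[5:75,5:18].mean())
        g=cv2.cvtColor(im,6);f=cv2.cvtColor(cv2.imread("pics/top3.png"),6);print("bin region shift",cv2.phaseCorrelate(f[240:325,325:375].astype(np.float32),g[240:325,325:375].astype(np.float32)))
        print([proj("top",[W(.23,y,.075)]).round(1).tolist() for y in(-.085,.085)])
E
```

```text
clock: 23.65
position: [0.5248, 0.2153, 0.1984]
ee_rot: [0.106, 0.994, 0.0, 0.0]
ft_force: [-1.1, -0.1, 0.2]
grip_width: 0.655
grasp_force: 0.0
clock: 24.55
position: [0.565, 0.4182, 0.344]
ee_rot: [0.102, 0.995, -0.001, -0.002]
ft_force: [0.2, -0.3, -1.0]
grip_width: 0.646
grasp_force: 0.0
top tiles [([319.5, 257.2], 0.62), ([304.2, 292.4], 0.47), ([317.9, 286.2], 0.43)]
cups [([252.0, 202.0], 0.79), ([251.0, 343.0], 0.66)]
[([322.0, 255.0], 146), ([330.0, 269.0], 141), ([313.0, 273.0], 141), ([322.0, 289.0], 263), ([303.0, 295.0], 56)]
diff at bar 4.7736263
bin region shift ((0.007956438626656848, 0.052846182796010055), 0.9223077784644232)
[[[353.7, 319.0]], [[362.1, 247.4]]]
scene tiles [([288.7, 272.1], 0.66), ([280.5, 268.1], 0.63), ([288.2, 282.0], 0.47), ([273.2, 271.8], 0.44), ([271.6, 213.2], 0.33)]
cups [([271.0, 213.0], 0.86), ([371.0, 252.0], 0.64), ([281.0, 273.0], 0.57)]
[([278.0, 268.0], 241), ([290.0, 278.0], 197)]
```

Six tiles' worth of terracotta sits in the bin and none in the tray. The tray is level, and the bin and cups have not moved. I'm handing in.

```bash
python3 -c "
from workcell import order
print(order.hand_in())"
```

```text
the job is handed in; nothing more can be done
None
```

The job was handed in at about 25 s: the bin is flush and centred, the tile blanks are in it (all six by colour area, two touching and one half hidden under the spout), and the tray is gently back level; on the first try at tipping, the fingers slipped off the bar, and I could not tell whether the tray lifted and fell back slightly; the cups are unmoved, but I did not re-check the bottles and spatula.

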